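# Turn the bead scoop round in its slanted cup

## Task

Two bead scoops stand in two slanted steel cups on the chowki; one of them was put away head first, so that only its plain wooden handle sticks out. Pull that scoop out, turn it end for end and put it back into the same cup handle first, all the way down, so that its steel head sticks out like that of its neighbour, then let go of it. Leave the other scoop as it stands.

Things in the scene. Friction and masses are not known exactly. Their poses are not given: they have to be found in the camera images.
- scoop: Scoop standing head first, 240 mm, 70 g, balanced at its middle = origin, on its centre line. x: from butt (-120) to head end (+120). Wooden handle, 16 mm square, x -120 to +40; 10 mm neck to +60; open steel tray head +60 to +120, 30 mm wide (y), 16 deep; z: its open side, up. It leans about 17 deg above level on the cup's lower lip, sticking out to the robot's left; only bare handle shows.
- scoop_butt (a point): Centre of the butt end of that scoop's handle (x = -120 mm), the end that must go to the bottom of the cup.
- cup: That scoop's round steel cup, fixed on a foot: 48 mm bore, 3 mm wall, 80 mm deep. Origin: centre of its inner floor, 50 mm above the table. z: the cup's axis, out of the mouth, 35 deg above level, facing the robot's left, +y (+-13 deg); y level; x outward and down, lower lip at x = 24, z = 80 mm. A scoop let go in it sinks to about 20 deg flatter than the axis, onto that lip.
- spare: The other scoop, same shape, size and axes, standing the right way round (steel head out) in a second such cup about 0.2 m nearer to the robot or farther off. To be left alone.
Things that resemble listed ones, but are neither listed nor needed, are in the scene too. What is shaped like the scoop but yellow is not meant. Leave any blue look-alike of the part that bears cup alone.

How it is judged:
On the way:
1. the scoop is pulled right out of its cup (z of scoop in the frame of cup above 0.205 m), for 0.1 s.
At the end, for the whole second after the job is handed in: The scoop stands in the cup it came from, handle first and head out: the butt of its handle is inside the cup within 20 mm of the cup's floor (and within 32 mm of the floor's centre), its middle is more than 90 mm out along the cup's axis, and it is let go of and at rest (distance between scoop_butt and cup below 0.032 m and z of scoop_butt in the frame of cup below 0.02 m and z of scoop in the frame of cup above 0.09 m and linear speed of scoop below 0.03 m/s and angular speed of scoop below 0.3 rad/s); the robot touches nothing.
It fails at once if the other scoop is moved by more than 25 mm (distance of spare from where it was at the start of the episode above 0.025 m).
It also fails if it takes over 43 s, if anything falls off the work surface, if the arm or the gripper's body presses on something with over 40 N, if the wrist force passes 120 N, or if a joint passes its speed limit or range.

## Robot

A 6-joint arm with a two-finger parallel gripper is mounted at the origin on the work surface. World frame = base frame: x ahead of the robot, y to its left, z up, the work surface at z = 0. Lengths are in m, angles in rad, forces in N, time in s.
With the tool pointing down it reaches from about 0.3 to 0.875 m from the base axis. Payload 6.4 kg.
Tool frame: the origin (TCP) lies midway between the tips of the shut fingers; the grasp point (between the pads) lies 19 mm behind it (ctrl.hold_point_z is the distance from the TCP to the grasp point, in m); z points along the fingers, y is the line along which they close (so a half turn about z gives the same grasp; the last joint's range is limited). The gripper opens to 85 mm and grips with 20 to 120 N. Pads are 22 mm wide; open, the fingers measure 114 mm over their backs; the gripper's body (76 mm by 85 mm) begins 54 mm behind the grasp point. The pads swing forward as they close: fully open they stand 13 mm farther back than shut.
Start: joints at [0.973, 0.181, 1.607, -0, 1.354, -0.206], TCP at [0.22, 0.531, 0.231] pointing down, gripper open.
Joint ranges: [-2.99, 2.99], [-0.89, 2.07], [0.3, 2.58], [-1.14, 4.28], [0, 2.63], [-3.12, 3.12]. Speed limits (rad/s): [2.57, 2.57, 3.01, 3.14, 3.14, 3.14].

## Interface

Orientations are given as a unit quaternion [w, x, y, z].
In Python, from bench import ctrl gives the robot as it stands.
- The arm moves only by the tool carry_out, never from a script. Its argument "plan" is text: rows parted by semicolons, each of 6 numbers parted by spaces: the shift along the tool's x, y, z as a fraction of full scale, then the turn, a rotation vector about the tool's x, y, z as a fraction of full scale. A call has exactly 8 rows; each row shifts and turns the commanded pose from where the row before left it, along the tool's axes as they then stand; what a row does not reach is not made up. Full scale, the value 1, is 40 mm for a shift and 0.1 rad for a turn. A row lasts 1/12 s, in which the tool goes at most 41.7 mm and 7.16 degrees, less where a joint would pass 70% of its speed; a pose out of reach is approached as far as the arm can. A call with a number of a shift or a turn outside -1 to 1 is refused whole. A call with a gripper value outside its range is refused whole. "claw" is the gripper's target within -1 to 1 (shut at 1, half-way at 0, fully open at -1), set as the call begins (left out, the last holds). The fingers move at their own pace and stop on an object; the grip force is fixed at half the most. Time passes only in rows, so rows that do not move let the fingers close, or fill a call up. It gives the time, the measured TCP pose, the force, the opening and the grip force at its end, in the units of the state.
- ctrl.get_obs(): the state, without advancing time (a new reading comes with each control period).
- ctrl.camera(name): name is "scene" or "top" or "wrist"; returns a dict with "pixels" (400x640x3 uint8, red, green, blue), "mtx" (3x3 intrinsics, pixels), "k1" (the pictures are not rectified: a ray, as slopes to the right and down, at radius r is drawn at 1 + k1 r^2 times it, then the intrinsics apply), "R" (3x3) and "t" (3): a world point X has camera coordinates R X + t. Camera axes: x right, y down, z forward; pixel columns grow to the right and rows downward; lengths in m; the calibration is good to about 2 mm. A picture is of the moment at which its call begins. There is no depth.
- ctrl.hand_in(): hands the job in; it is judged then, once.
The state is a dict: "time_s": time; "q": joint angles; "dq": joint speeds; "joint_efforts": joint torques, N m; "eef_pos": TCP position; "eef_rot": TCP orientation; "wrist_force": force on the tool from outside, world axes, zero at the start; "torque": the same for the moment, N m; "opening": opening from 0.0 (shut) to 1.0 (fully open); "grasp_force": force on a finger pad.
Only numpy, scipy, OpenCV 4.12 (cv2) and the standard library are available. Lean on these libraries where they do the work, as an engineer would, in place of code of your own. Each camera call takes 0.05 s, during which the arm holds its last target. There are 200 camera calls.

## Working session

There is one attempt and no reset: what is moved stays moved. The work goes in short steps, Python scripts to look and compute and a tool call to move; the robot and the scene stay as the last step left them, time stands still between calls to the robot, and variables do not carry over. Pictures are saved under pics/ and viewed, at most 10 in all, crops included, and the job is handed in when it is done.

Besides the shell and the picture viewer there is one more tool, called by a JSON object that holds its "api" and its "payload", one argument or row to a line. carry_out: Moves the arm, as the interface text tells. Shift numbers are shares of 40 mm and turn numbers shares of 0.1 rad, none past 1 either way. Its arguments: {"type":"object","properties":{"plan":{"type":"string"},"claw":{"type":"number"}},"required":["plan"]}

```bash
ls; mkdir -p pics
cat > h.py <<'E'
import numpy as np, cv2
from scipy.spatial.transform import Rotation as Ro
from bench import ctrl
def cam(n):
    c=ctrl.camera(n); c={k:(np.array(v) if k!='k1' else v) for k,v in c.items()}; return c
def save(c,f,box=None,s=1):
    p=c['pixels'][:,:,::-1]
    if box: p=p[box[1]:box[3],box[0]:box[2]]
    cv2.imwrite('pics/'+f,cv2.resize(p,None,fx=s,fy=s,interpolation=cv2.INTER_CUBIC))
def ray(c,u,v):
    d=cv2.undistortPoints(np.array([[[u,v]]],float),c['mtx'],np.array([c['k1'],0,0,0.]))[0,0]
    R=c['R']; return -R.T@c['t'], R.T@np.array([d[0],d[1],1])
def onz(c,u,v,z):
    o,d=ray(c,u,v); return o+d*(z-o[2])/d[2]
def tri(c1,p1,c2,p2):
    o1,d1=ray(c1,*p1);o2,d2=ray(c2,*p2)
    s=np.linalg.lstsq(np.c_[d1,-d2],o2-o1,rcond=None)[0]
    a=o1+d1*s[0];b=o2+d2*s[1]; return (a+b)/2,np.linalg.norm(a-b)
def proj(c,X):
    return cv2.projectPoints(np.array(X,float).reshape(-1,1,3),cv2.Rodrigues(c['R'])[0],c['t'],c['mtx'],np.array([c['k1'],0,0,0.]))[0][:,0]
def pose():
    o=ctrl.get_obs(); q=np.array(o['eef_rot']); return np.array(o['eef_pos']),Ro.from_quat(q[[1,2,3,0]]),o
E
python3 - <<'E'
from h import *
a=cam('scene');b=cam('top')
save(a,'s0.png');save(b,'t0.png')
for c in(a,b): print(-c['R'].T@c['t'],c['R'][2],c['k1'])
p,r,o=pose();print(p,r.as_matrix().round(3),o['opening'],o['time_s'],ctrl.hold_point_z)
E
```

```text
pics
[0.82230384 0.42033425 0.86035837] [-0.37211594 -0.48569812 -0.7909659 ] -0.05437384900834451
[ 0.45486243 -0.03889361  0.77732998] [ 0.04503872  0.02324834 -0.99871469] 0.002314811355908576
[0.21924913 0.53100901 0.23046847] [[-0.924  0.382 -0.001]
 [ 0.382  0.924 -0.001]
 [ 0.    -0.002 -1.   ]] 0.9996918988682959 0.1 0.0187
```

View pics/s0.png

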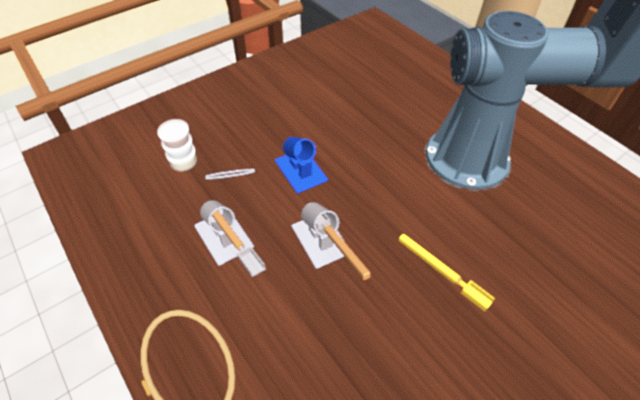

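View pics/t0.png

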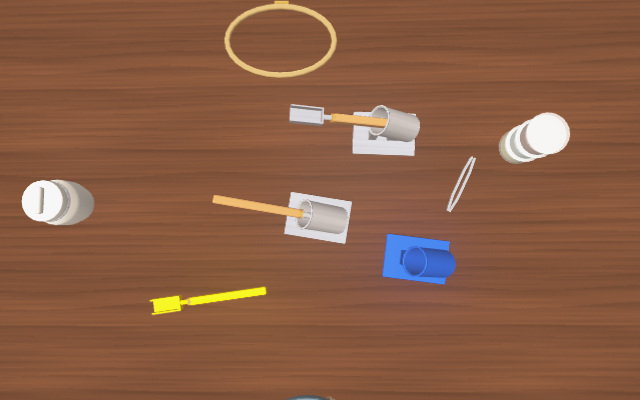

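Scene: the target handle runs from the mouth at about (328,225) to its butt at (367,275). In the top view it runs (300,213) to (214,199), with the cup at about (325,216). The spare, with its steel head out, is at larger x. I'll measure with masks and a zoomed composite.

Run:
```python
from h import *
a=cam('scene');b=cam('top')
def handle(c,box):
    h=cv2.cvtColor(c['pixels'],cv2.COLOR_RGB2HSV).astype(int)
    m=(h[...,0]>10)&(h[...,0]<20)&(h[...,1]>110)&(h[...,2]>150)
    k=np.zeros_like(m);k[box[1]:box[3],box[0]:box[2]]=1
    n,l,s,_=cv2.connectedComponentsWithStats((m&k).astype(np.uint8))
    i=1+np.argmax(s[1:,4]);ys,xs=np.where(l==i);P=np.c_[xs,ys].astype(float)
    mu=P.mean(0);d=np.linalg.svd(P-mu,full_matrices=False)[2][0];t=(P-mu)@d
    return s[i],mu+d*t.min(),mu+d*t.max()
A=handle(a,(290,200,390,300));B=handle(b,(190,180,330,240));print(A,B)
for c in (a,b): pass
ea=max(A[1:],key=lambda p:p[0]);eb=min(B[1:],key=lambda p:p[0])
ia=min(A[1:],key=lambda p:p[0]);ib=max(B[1:],key=lambda p:p[0])
P,e=tri(a,ea,b,eb);Q,e2=tri(a,ia,b,ib);print('butt',P,e,'inner',Q,e2)
# plane-plane line: scene line & top line
def pl(c,p,q):
    o,d=ray(c,*p);_,d2=ray(c,*q);n=np.cross(d,d2);return n/np.linalg.norm(n)
u=np.cross(pl(a,ea,ia),pl(b,eb,ib));u/=np.linalg.norm(u);print('dir',u,'elev',np.degrees(np.arcsin(u[2])),'az',np.degrees(np.arctan2(u[1],u[0])))
x=a['pixels'][190:280,290:380,::-1];y=b['pixels'][180:255,270:360,::-1]
x=cv2.resize(x,(400,400),interpolation=2);y=cv2.resize(y,(400,333),interpolation=2);y=cv2.copyMakeBorder(y,0,67,0,0,0)
cv2.imwrite('pics/z1.png',np.hstack([x,y]))
```

```text
(array([325, 226,  46,  54, 542], dtype=int32), array([326.20224741, 226.67766416]), array([369.4640215 , 277.60582924])) (array([212, 195,  91,  23, 788], dtype=int32), array([211.97743166, 198.13112327]), array([301.72829322, 213.5786312 ]))
butt [0.50642117 0.16182002 0.12649029] 0.004417749746496793 inner [0.48098214 0.00232223 0.08646544] 0.0011107712187035507
dir [-0.16277634 -0.94010758 -0.29950226] elev -17.42770993370984 az -99.8231711172678
```

View pics/z1.png

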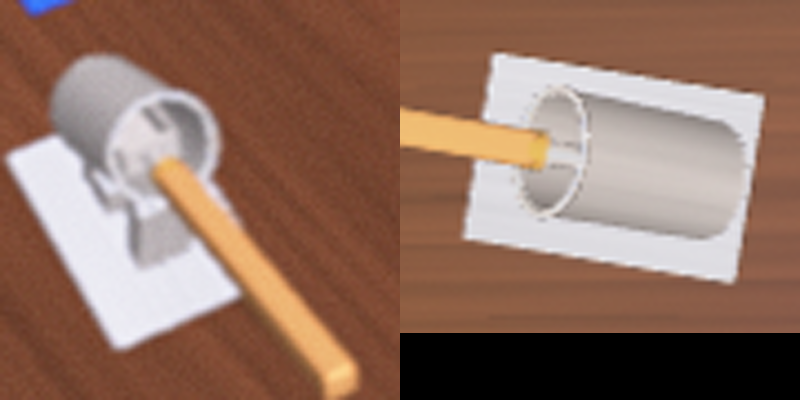

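The zoom shows the mouth ellipse centred near (162,138) in the left panel and (554,152) in the right. The plate corners are (495,55), (765,97), (735,282) and (468,238). The handle leans 17.4°, as expected. Next I'll work out the cup frame and the grasp pose.

```bash
cat >> h.py <<'E'
def steps(p,R,p2,R2,n):
    "per-row tool shift and turn (in move units) over n equal rows"
    r=(R.inv()*R2).as_rotvec()/n
    S=sum(Ro.from_rotvec(r*k).as_matrix() for k in range(n))
    s=np.linalg.solve(S,R.inv().apply(p2-p))
    return np.r_[s/.04,r/.1].round(3)
def frame(x,z):
    x=x/np.linalg.norm(x);z=z-x*(x@z);z/=np.linalg.norm(z)
    return Ro.from_matrix(np.c_[x,np.cross(z,x),z])
def wrist(R,q1,q23,guess):
    "joint 4,5,6 for an orientation (assumed zyzyz wrist with -90deg tool turn; q4 sign unproved)"
    from scipy.optimize import least_squares
    f=lambda q:(Ro.from_euler('ZYZYZ'[:3],[q1,q23,q[0]])*Ro.from_euler('YZ',[q[1],q[2]+np.pi/2])).as_matrix().ravel()-R.as_matrix().ravel()
    s=least_squares(f,guess);return s.x.round(2),round(s.cost,5)
E
python3 - <<'E'
from h import *
a=cam('scene');b=cam('top')
c=[onz(b,270+u/4.444-400/4.444,180+v/4.444,.003) for u,v in((495,55),(765,97),(735,282),(468,238))]
c=np.array(c);print('plate',c.round(4).tolist())
ax=(c[0]+c[3]-c[1]-c[2])[:2];az=np.arctan2(ax[1],ax[0]);print('cup az',np.degrees(az))
M1=onz(b,270+154/4.444,180+152/4.444,.096);M,e=tri(a,(290+162/4.444,190+138/4.444),b,(270+154/4.444,180+152/4.444))
print('mouth',M1,M,e)
h=np.array([np.cos(az),np.sin(az),0]);zc=h*np.cos(.611)+np.array([0,0,np.sin(.611)])
F=M1-.08*zc;print('floor',F,'zc',zc)
print('bottle',onz(b,75,203,0),onz(b,42,201,.1))
bd=np.array([.1628,.9401,.2995]);C=np.array([.487,.0445,.0945])
print('C in cup z',(C-F)@zc, 'perp',(C-F)-zc*((C-F)@zc))
R=frame(bd,np.array([0,0,-1.]));print(R.as_matrix().round(3))
tcp=C+.0187*R.as_matrix()[:,2];pre=tcp-.10*R.as_matrix()[:,2]
p,r,o=pose();q=np.array(o['q']);print(q.round(3),'tcp',tcp,'pre',pre)
print(wrist(r,q[0],q[1]+q[2],q[3:]))
print('grasp',wrist(R,.12,1.9,[0,1.3,.33]))
for el in(20,25,30):
    el=np.radians(el);Ri=frame(-(h*np.cos(el)+np.array([0,0,np.sin(el)])),np.array([0,0,-1.]))
    print('ins',wrist(Ri,.12,1.9,[0,1.3,-2.8]))
print(steps(p,r,pre,R,16))
E
```

```text
plate [[0.5287, 0.0293, 0.003], [0.5074, -0.0986, 0.003], [0.4202, -0.0834, 0.003], [0.4419, 0.0426, 0.003]]
cup az 80.38655061231202
mouth [ 0.47898419 -0.00332504  0.096     ] [ 0.47827076 -0.00297841  0.09881262] 0.0015751691885793836
floor [ 0.46804134 -0.06793083  0.05010505] zc [0.13678564 0.80757236 0.57368682]
bottle [0.51100787 0.49502535 0.        ] [0.50816222 0.48914104 0.1       ]
C in cup z 0.11885809644961205 perp [ 0.00270058  0.01644431 -0.02379238]
[[ 0.163  0.985  0.051]
 [ 0.94  -0.171  0.295]
 [ 0.3    0.    -0.954]]
[ 0.973  0.181  1.607  0.     1.354 -0.206] tcp [0.48795566 0.05001854 0.07665841] pre [0.48284517 0.02050765 0.172068  ]
(array([ 0.  ,  1.35, -0.21]), np.float64(0.0))
grasp (array([0.32, 1.17, 0.18]), np.float64(0.0))
ins (array([ 0.37,  1.16, -2.99]), np.float64(0.0))
ins (array([ 0.46,  1.15, -3.02]), np.float64(0.0))
ins (array([ 0.55,  1.14, -3.06]), np.float64(0.0))
[-0.973 -0.075 -0.049 -0.129  0.16   0.837]
```

```bash
cat >> h.py <<'E'
AZ=np.radians(80.3)
def el(e,sgn=1):
    "tool orientation: tool x along sgn*outward direction at elevation e deg"
    e=np.radians(e);return frame(sgn*np.array([np.cos(AZ)*np.cos(e),np.sin(AZ)*np.cos(e),np.sin(e)]),np.array([0,0,-1.]))
G=np.array([.4886,.0539,.0975]); F=np.array([.468,-.068,.050])
E
python3 - <<'E'
from h import *
R=el(25.4);z=R.as_matrix()[:,2];p,r,o=pose()
print(wrist(R,.12,1.9,[0,1.3,.33]),G+.0187*z)
print(steps(p,r,G+.0187*z-.1*z,R,24))
E
```

```text
(array([0.47, 1.15, 0.12]), np.float64(0.0)) [0.48995147 0.06180641 0.08060763]
[-0.649 -0.044 -0.078 -0.125  0.156  0.552]
```

{"api": "carry_out", "payload": {
  "plan": "-0.65 -0.044 -0.08 -0.125 0.156 0.55;-0.65 -0.044 -0.08 -0.125 0.156 0.55;-0.65 -0.044 -0.08 -0.125 0.156 0.55;-0.65 -0.044 -0.08 -0.125 0.156 0.55;-0.65 -0.044 -0.08 -0.125 0.156 0.55;-0.65 -0.044 -0.08 -0.125 0.156 0.55;-0.65 -0.044 -0.08 -0.125 0.156 0.55;-0.65 -0.044 -0.08 -0.125 0.156 0.55",
  "claw": -1
}}

```text
time_s: 0.97
eef_pos: [0.3854, 0.404, 0.2441]
eef_rot: [-0.051, 0.404, 0.911, 0.061]
wrist_force: [-0.8, 0.4, 0.6]
opening: 1.003
grasp_force: 0.0
```

{"api": "carry_out", "payload": {
  "plan": "-0.65 -0.044 -0.08 -0.125 0.156 0.55;-0.65 -0.044 -0.08 -0.125 0.156 0.55;-0.65 -0.044 -0.08 -0.125 0.156 0.55;-0.65 -0.044 -0.08 -0.125 0.156 0.55;-0.65 -0.044 -0.08 -0.125 0.156 0.55;-0.65 -0.044 -0.08 -0.125 0.156 0.55;-0.65 -0.044 -0.08 -0.125 0.156 0.55;-0.65 -0.044 -0.08 -0.125 0.156 0.55"
}}

```text
time_s: 1.63
eef_pos: [0.4798, 0.2194, 0.2242]
eef_rot: [-0.099, 0.591, 0.792, 0.119]
wrist_force: [0.3, -0.3, -0.7]
opening: 1.0
grasp_force: 0.0
```

{"api": "carry_out", "payload": {
  "plan": "-0.65 -0.044 -0.08 -0.125 0.156 0.55;-0.65 -0.044 -0.08 -0.125 0.156 0.55;-0.65 -0.044 -0.08 -0.125 0.156 0.55;-0.65 -0.044 -0.08 -0.125 0.156 0.55;-0.65 -0.044 -0.08 -0.125 0.156 0.55;-0.65 -0.044 -0.08 -0.125 0.156 0.55;-0.65 -0.044 -0.08 -0.125 0.156 0.55;-0.65 -0.044 -0.08 -0.125 0.156 0.55"
}}

```text
time_s: 2.3
eef_pos: [0.4849, 0.0176, 0.1728]
eef_rot: [-0.142, 0.745, 0.63, 0.169]
wrist_force: [0.4, -0.6, 0.1]
opening: 0.999
grasp_force: 0.0
```

Run:
```python
from h import *
c=cam('wrist');save(c,'w1.png')
R=el(25.4);z=R.as_matrix()[:,2];p,r,o=pose()
print(p,o['time_s'],np.round(o['q'],2),o['wrist_force'],np.degrees((r.inv()*R).as_rotvec()))
print(steps(p,r,G+.0187*z,R,8))
bd=np.array([np.cos(AZ)*.954,np.sin(AZ)*.954,.2995])
print(proj(c,[G,G+.11*bd,G-.05*bd]))
```

```text
[0.48368731 0.01399816 0.17070765] 2.35 [-0.51  0.07  1.93  0.43  1.32 -0.48] [-0.30436528 -4.06760815 -2.02017673] [ 0.03720058 -0.0358627  -0.25065187]
[ 0.015 -0.006  0.319  0.001 -0.001 -0.005]
[[316.92292328 211.58704829]
 [316.84158801  67.77244908]
 [316.9556422  269.75101716]]
```

View pics/w1.png

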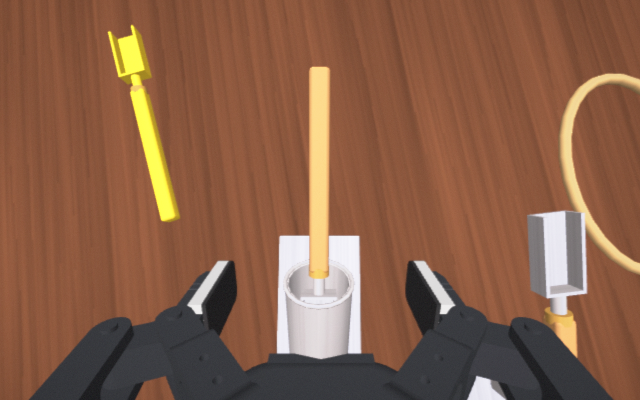

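The wrist view shows the handle centred between the fingers, from (319,68) to (319,275), within 2–5 px of my prediction. I'll descend.

{"api": "carry_out", "payload": {
  "plan": "0.015 0 0.32 0 0 0;0.015 0 0.32 0 0 0;0.015 0 0.32 0 0 0;0.015 0 0.32 0 0 0;0.015 0 0.32 0 0 0;0.015 0 0.32 0 0 0;0.015 0 0.32 0 0 0;0.015 0 0.32 0 0 0"
}}

```text
time_s: 3.02
eef_pos: [0.493, 0.0671, 0.082]
eef_rot: [-0.142, 0.744, 0.631, 0.169]
wrist_force: [-0.3, -0.0, 0.4]
opening: 1.005
grasp_force: 0.0
```

{"api": "carry_out", "payload": {
  "plan": "0 0 0 0 0 0;0 0 0 0 0 0;0 0 0 0 0 0;0 0 0 0 0 0;0 0 0 0 0 0;0 0 0 0 0 0;0 0 0 0 0 0;0 0 0 0 0 0",
  "claw": 1
}}

```text
time_s: 3.68
eef_pos: [0.4931, 0.0664, 0.0829]
eef_rot: [-0.142, 0.744, 0.631, 0.169]
wrist_force: [-2.9, -1.0, 5.1]
opening: 0.175
grasp_force: 60.8
```

Run:
```python
from h import *
p,r,o=pose();q=np.array(o['q'])
print(p,o['time_s'],q.round(2),o['wrist_force'],o['opening'],o['grasp_force'])
print(wrist(r,q[0],q[1]+q[2],q[3:]))
bd=np.array([np.cos(AZ)*.95,np.sin(AZ)*.95,.31])
p2=p+.16*bd+np.array([0,0,.012]);print('pull',p2,steps(p,r,p2,r,16))
```

```text
[0.49310648 0.06638311 0.08293185] 3.6833 [-0.4   0.21  1.98  0.49  1.1  -0.49] [-2.90414043 -0.9853882   5.10859793] 0.1745889763781513 60.80664038658142
(array([ 0.49,  1.1 , -0.49]), np.float64(0.0))
pull [0.51871686 0.21621003 0.14453185] [0.256 0.001 0.015 0.    0.    0.   ]
```

{"api": "carry_out", "payload": {
  "plan": "0.2 0 0.01 0 0 0;0.25 0 0.02 0 0 0;0.26 0 0.02 0 0 0;0.26 0 0.02 0 0 0;0.26 0 0.02 0 0 0;0.26 0 0.02 0 0 0;0.26 0 0.02 0 0 0;0.26 0 0.02 0 0 0"
}}

```text
time_s: 4.35
eef_pos: [0.5052, 0.1422, 0.112]
eef_rot: [-0.142, 0.744, 0.631, 0.169]
wrist_force: [0.0, 0.3, -0.6]
opening: 0.176
grasp_force: 60.0
```

{"api": "carry_out", "payload": {
  "plan": "0.26 0 0.01 0 0 0;0.26 0 0.01 0 0 0;0.26 0 0 0 0 0;0.26 0 0 0 0 0;0.26 0 -0.05 0 0 0;0.26 0 -0.1 0 0 0;0.2 0 -0.15 0 0 0;0.2 0 -0.2 0 0 0"
}}

```text
time_s: 5.02
eef_pos: [0.5152, 0.2032, 0.1635]
eef_rot: [-0.142, 0.744, 0.631, 0.169]
wrist_force: [0.8, -0.9, -0.8]
opening: 0.176
grasp_force: 60.0
```

Run:
```python
from h import *
a=cam('scene');b=cam('top');cv2.imwrite('pics/p2.png',np.hstack([cv2.resize(x['pixels'][:,:,::-1],(400,250),interpolation=cv2.INTER_AREA) for x in(a,b)]))
p,r,o=pose();q=np.array(o['q']);Rm=r.as_matrix()
print(p,o['time_s'],q.round(2),o['opening'],o['wrist_force'])
# scoop: butt direction = tool x pitched down 8 deg
bd=np.array([np.cos(AZ)*.954,np.sin(AZ)*.954,.2995]);print('bd in tool',r.inv().apply(bd))
g=p-.0187*Rm[:,2];zc=np.array([.137,.8076,.5737]);print('scoop z in cup',(g-.014*bd-F)@zc)
```

```text
[0.51688647 0.20287701 0.16524688] 5.1167 [-0.1   0.12  1.89  0.49  1.15 -0.15] 0.17261438800936296 [-0.02907806 -1.14740384 -0.5261231 ]
bd in tool [0.98992666 0.00624764 0.14079215]
scoop z in cup 0.28130994539717635
```

View pics/p2.png

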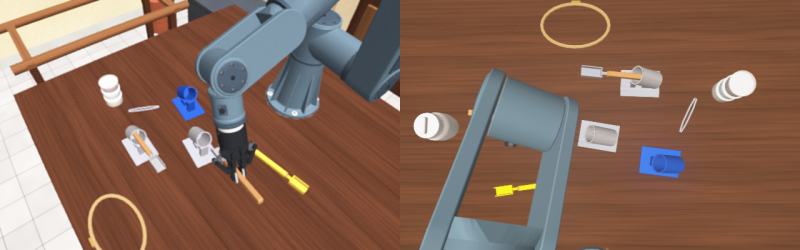

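The scoop is out of the cup and the spare is unmoved. Next is the flip. I'll check the joint 6 margin and work out the pre-insert pose.

```bash
cat >> h.py <<'E'
hz=np.array([np.cos(AZ),np.sin(AZ),0]);up=np.array([0,0,1.])
zc=hz*np.cos(np.radians(35))+up*np.sin(np.radians(35));xc=hz*np.sin(np.radians(35))-up*np.cos(np.radians(35))
def ins(s,e=25.,bx=-.010,bz=.004,L=.106,ph=8.1):
    "TCP pose with butt s m short of its final place, scoop at elevation e"
    ob=hz*np.cos(np.radians(e))+up*np.sin(np.radians(e));R=el(e-ph,-1)
    g=F+bx*xc+bz*zc+(s+L)*ob
    return g+.0187*R.as_matrix()[:,2],R
def fliprows(p,r,p2,R2,n):
    v=(r.inv()*R2).as_rotvec();a=np.linalg.norm(v)
    if v[2]<0: v=v*(1-2*np.pi/a)
    r_=v/n;S=sum(Ro.from_rotvec(r_*k).as_matrix() for k in range(n))
    s=np.linalg.solve(S,r.inv().apply(p2-p));return np.r_[s/.04,r_/.1].round(3)
E
python3 - <<'E'
from h import *
from scipy.optimize import least_squares
D=[([.2192,.5310,.2305],[0,0,-1.],.973),([.48369,.0140,.1707],el(25.4).as_matrix()[:,2],-.51),([.4931,.0664,.0829],el(25.4).as_matrix()[:,2],-.40),([.5169,.2029,.1652],el(25.4).as_matrix()[:,2],-.10)]
def q1(p,z,x):
    w=np.array(p)-x[0]*np.array(z);return np.arctan2(w[1],w[0])-np.arcsin(x[1]/np.hypot(w[0],w[1]))
s=least_squares(lambda x:[q1(p,z,x)-q for p,z,q in D],[.2,.1]);print(s.x,s.fun)
p,r,o=pose()
for S in(0,.06,.12,.15):
    t,R=ins(S);a=q1(t,R.as_matrix()[:,2],s.x);print(S,t.round(4),'q1',a,wrist(R,a,2.05,[.3,1.15,2.6]))
t,R=ins(.13);t2=t+[0,0,.09]
print('up',steps(p,r,p+[0,0,.10],r,8))
print('flip',fliprows(p+[0,0,.10],r,t2,R,40))
E
```

```text
[0.32154004 0.11776207] [-0.00015879  0.0012799   0.0025061  -0.00384199]
0 [0.4847 0.0296 0.0874] q1 -0.38408025954787506 (array([0.31, 1.17, 2.79]), np.float64(0.0))
0.06 [0.4939 0.0832 0.1127] q1 -0.26745358922652196 (array([0.32, 1.14, 2.9 ]), np.float64(0.0))
0.12 [0.503  0.1368 0.1381] q1 -0.15158435041702034 (array([0.33, 1.11, 3.01]), np.float64(0.0))
0.15 [0.5076 0.1636 0.1508] q1 -0.09486193120427469 (array([0.33, 1.09, 3.06]), np.float64(0.0))
up [ 0.135  0.002 -0.282  0.     0.     0.   ]
flip [-0.006  0.065  0.006 -0.059 -0.001  0.785]
```

{"api": "carry_out", "payload": {
  "plan": "0.13 0 -0.28 0 0 0;0.13 0 -0.28 0 0 0;0.13 0 -0.28 0 0 0;0.13 0 -0.28 0 0 0;0.13 0 -0.28 0 0 0;0.13 0 -0.28 0 0 0;0.13 0 -0.28 0 0 0;0.13 0 -0.28 0 0 0"
}}

```text
time_s: 5.78
eef_pos: [0.5151, 0.2015, 0.2629]
eef_rot: [-0.142, 0.744, 0.631, 0.169]
wrist_force: [0.6, 0.1, -1.5]
opening: 0.173
grasp_force: 60.0
```

Run:
```python
from h import *
p,r,o=pose();t,R=ins(.11);print(p,o['q'],fliprows(p,r,t+[0,0,.08],R,40))
```

```text
[0.51508209 0.20145879 0.26293916] [-0.10591523  0.00199395  1.7993572   0.45746905  1.33588687 -0.04855549] [-0.005  0.086  0.011 -0.059 -0.     0.784]
```

{"api": "carry_out", "payload": {
  "plan": "-0.005 0.086 0.011 -0.059 0 0.784;-0.005 0.086 0.011 -0.059 0 0.784;-0.005 0.086 0.011 -0.059 0 0.784;-0.005 0.086 0.011 -0.059 0 0.784;-0.005 0.086 0.011 -0.059 0 0.784;-0.005 0.086 0.011 -0.059 0 0.784;-0.005 0.086 0.011 -0.059 0 0.784;-0.005 0.086 0.011 -0.059 0 0.784"
}}

```text
time_s: 6.45
eef_pos: [0.5395, 0.1906, 0.2557]
eef_rot: [-0.17, 0.906, 0.365, 0.131]
wrist_force: [0.1, 0.5, -0.5]
opening: 0.174
grasp_force: 60.0
```

{"api": "carry_out", "payload": {
  "plan": "-0.005 0.086 0.011 -0.059 0 0.784;-0.005 0.086 0.011 -0.059 0 0.784;-0.005 0.086 0.011 -0.059 0 0.784;-0.005 0.086 0.011 -0.059 0 0.784;-0.005 0.086 0.011 -0.059 0 0.784;-0.005 0.086 0.011 -0.059 0 0.784;-0.005 0.086 0.011 -0.059 0 0.784;-0.005 0.086 0.011 -0.059 0 0.784"
}}

```text
time_s: 7.12
eef_pos: [0.5518, 0.1689, 0.2443]
eef_rot: [-0.181, 0.978, 0.064, 0.081]
wrist_force: [0.1, 0.1, -1.1]
opening: 0.173
grasp_force: 59.9
```

{"api": "carry_out", "payload": {
  "plan": "-0.005 0.086 0.011 -0.059 0 0.784;-0.005 0.086 0.011 -0.059 0 0.784;-0.005 0.086 0.011 -0.059 0 0.784;-0.005 0.086 0.011 -0.059 0 0.784;-0.005 0.086 0.011 -0.059 0 0.784;-0.005 0.086 0.011 -0.059 0 0.784;-0.005 0.086 0.011 -0.059 0 0.784;-0.005 0.086 0.011 -0.059 0 0.784"
}}

```text
time_s: 7.78
eef_pos: [0.5475, 0.1453, 0.2311]
eef_rot: [-0.174, 0.954, -0.243, 0.022]
wrist_force: [0.4, 0.2, -0.5]
opening: 0.172
grasp_force: 59.9
```

{"api": "carry_out", "payload": {
  "plan": "-0.005 0.086 0.011 -0.059 0 0.784;-0.005 0.086 0.011 -0.059 0 0.784;-0.005 0.086 0.011 -0.059 0 0.784;-0.005 0.086 0.011 -0.059 0 0.784;-0.005 0.086 0.011 -0.059 0 0.784;-0.005 0.086 0.011 -0.059 0 0.784;-0.005 0.086 0.011 -0.059 0 0.784;-0.005 0.086 0.011 -0.059 0 0.784"
}}

```text
time_s: 8.45
eef_pos: [0.5284, 0.1293, 0.2198]
eef_rot: [-0.151, 0.836, -0.526, -0.038]
wrist_force: [-0.1, -0.1, -0.6]
opening: 0.175
grasp_force: 59.9
```

Run:
```python
from h import *
p,r,o=pose();t,R=ins(.11);print(p,np.round(o['q'],2),o['opening'],fliprows(p,r,t+[0,0,.08],R,8))
```

```text
[0.52835808 0.12931212 0.21982829] [-0.17  0.04  1.82  0.33  1.25  2.43] 0.17538164240571108 [-0.007  0.087  0.01  -0.059 -0.     0.781]
```

{"api": "carry_out", "payload": {
  "plan": "-0.006 0.086 0.011 -0.059 0 0.78;-0.006 0.086 0.011 -0.059 0 0.78;-0.006 0.086 0.011 -0.059 0 0.78;-0.006 0.086 0.011 -0.059 0 0.78;-0.006 0.086 0.011 -0.059 0 0.78;-0.006 0.086 0.011 -0.059 0 0.78;-0.006 0.086 0.011 -0.059 0 0.78;-0.006 0.086 0.011 -0.059 0 0.78"
}}

```text
time_s: 9.12
eef_pos: [0.5018, 0.1278, 0.2136]
eef_rot: [0.112, -0.638, 0.756, 0.095]
wrist_force: [-0.4, 0.3, -1.5]
opening: 0.173
grasp_force: 59.9
```

Run:
```python
from h import *
p,r,o=pose();t,R=ins(.11);print(p,np.round(o['q'],2),o['opening'])
print('down',steps(p,r,t,R,8))
c=cam('wrist');a=cam('scene')
cv2.imwrite('pics/w3.png',np.hstack([cv2.resize(c['pixels'][:,:,::-1],(480,300),interpolation=3),cv2.resize(a['pixels'][180:300,250:370,::-1],(300,300),interpolation=2)]))
# predicted butt, mouth centre in both
g=p-.0187*r.as_matrix()[:,2];bdir=r.apply([.99,.006,.141]);B=g+.106*bdir;print('butt',B,'elev',np.degrees(np.arcsin(bdir[2])))
for k,s,o_ in((c,.75,(0,0)),(a,2.5,(250,180))): print(((proj(k,[B,g-.134*bdir,F+.08*zc])-o_)*s).round(0).tolist())
```

```text
[0.50176463 0.12779666 0.21360588] [-0.17  0.01  1.85  0.31  1.29  3.05] 0.17292464974446334
down [ 0.072  0.001  0.238  0.    -0.     0.001]
butt [0.48407646 0.02783997 0.18672299] elev -24.987747659519457
[[242.0, 36.0], [240.0, 381.0], [242.0, -21.0]]
[[211.0, 66.0], [391.0, 223.0], [189.0, 105.0]]
```

View pics/w3.png

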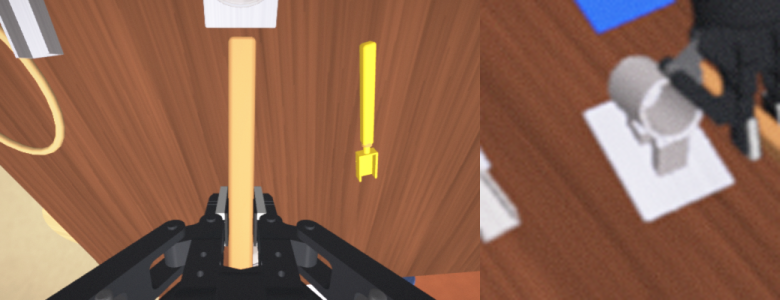

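The wrist view has the butt at (242,37), against a prediction of (242,36). The scene crop has the mouth at about (190,105), against (189,105). I'll lower to the cup's line and slide in.

{"api": "carry_out", "payload": {
  "plan": "0.072 0 0.238 0 0 0;0.072 0 0.238 0 0 0;0.072 0 0.238 0 0 0;0.072 0 0.238 0 0 0;0.072 0 0.238 0 0 0;0.072 0 0.238 0 0 0;0.072 0 0.238 0 0 0;0.072 0 0.238 0 0 0"
}}

```text
time_s: 9.88
eef_pos: [0.5018, 0.1279, 0.1322]
eef_rot: [0.112, -0.64, 0.755, 0.095]
wrist_force: [-0.1, 0.0, -0.4]
opening: 0.175
grasp_force: 60.0
```

Run:
```python
from h import *
p,r,o=pose();print(p,np.round(o['q'],2),o['wrist_force'])
for s in(.06,.01):
    t,R=ins(s);print(s,steps(p,r,t,R,8));p,r=t,R
```

```text
[0.50178035 0.12788641 0.13218703] [-0.17  0.12  1.92  0.33  1.12  2.99] [-0.10106077  0.01722917 -0.40735341]
0.06 [ 0.153  0.001  0.017  0.001 -0.     0.006]
0.01 [0.155 0.    0.022 0.    0.    0.   ]
```

{"api": "carry_out", "payload": {
  "plan": "0.153 0 0.017 0 0 0;0.153 0 0.017 0 0 0;0.153 0 0.017 0 0 0;0.153 0 0.017 0 0 0;0.153 0 0.017 0 0 0;0.153 0 0.017 0 0 0;0.153 0 0.017 0 0 0;0.153 0 0.017 0 0 0"
}}

```text
time_s: 10.55
eef_pos: [0.4946, 0.0825, 0.114]
eef_rot: [0.113, -0.639, 0.755, 0.094]
wrist_force: [-0.5, 0.0, -0.5]
opening: 0.177
grasp_force: 60.0
```

{"api": "carry_out", "payload": {
  "plan": "0.155 0 0.022 0 0 0;0.155 0 0.022 0 0 0;0.155 0 0.022 0 0 0;0.155 0 0.022 0 0 0;0.155 0 0.022 0 0 0;0.155 0 0.022 0 0 0;0.155 0 0.022 0 0 0;0.155 0 0.022 0 0 0"
}}

```text
time_s: 11.22
eef_pos: [0.487, 0.0378, 0.0926]
eef_rot: [0.112, -0.64, 0.755, 0.094]
wrist_force: [0.3, -0.6, -1.2]
opening: 0.172
grasp_force: 60.0
```

{"api": "carry_out", "payload": {
  "plan": "0.05 0 0.007 0 0 0;0.05 0 0.007 0 0 0;0.05 0 0.007 0 0 0;0.05 0 0.007 0 0 0;0 0 0 0 0 0;0 0 0 0 0 0;0 0 0 0 0 0;0 0 0 0 0 0"
}}

```text
time_s: 11.88
eef_pos: [0.486, 0.0313, 0.0896]
eef_rot: [0.112, -0.64, 0.755, 0.094]
wrist_force: [-0.7, -0.3, -0.8]
opening: 0.173
grasp_force: 60.0
```

Run:
```python
from h import *
p,r,o=pose();print(p,o['time_s'],o['wrist_force'])
g=p-.0187*r.as_matrix()[:,2];bd=r.apply([.99,.006,.141]);B=g+.106*bd-F;print('butt in cup x,z',B@xc,B@zc,np.linalg.norm(B))
c=cam('wrist');a=cam('scene')
cv2.imwrite('pics/w4.png',np.hstack([cv2.resize(c['pixels'][:,:,::-1],(480,300),interpolation=3),cv2.resize(a['pixels'][180:300,250:370,::-1],(300,300),interpolation=2)]))
```

```text
[0.48595279 0.03131786 0.08955233] 11.8833 [-0.68681903 -0.27718696 -0.7615749 ]
butt in cup x,z -0.010712379217182722 0.006785381177896485 0.012707490998749743
```

View pics/w4.png

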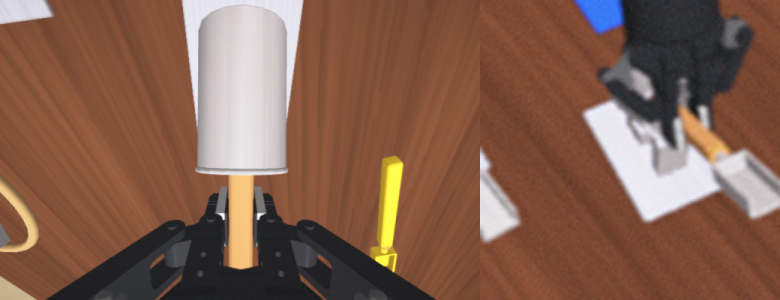

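The handle is in the cup and centred at column 242, with no contact force yet. I'll ease on until it touches the floor.

{"api": "carry_out", "payload": {
  "plan": "0.03 0 0.004 0 0 0;0.03 0 0.004 0 0 0;0.03 0 0.004 0 0 0;0.03 0 0.004 0 0 0;0 0 0 0 0 0;0 0 0 0 0 0;0 0 0 0 0 0;0 0 0 0 0 0"
}}

```text
time_s: 12.65
eef_pos: [0.4855, 0.0285, 0.0883]
eef_rot: [0.114, -0.639, 0.754, 0.096]
wrist_force: [1.5, 8.9, 5.9]
opening: 0.174
grasp_force: 60.5
```

It's on the floor, at about 10 N. I'll lower it onto the lip before releasing.

Run:
```python
from h import *
p,r,o=pose()
g=p-.0187*r.as_matrix()[:,2];bd=r.apply([.99,.006,.141]);B=g+.106*bd-F;print('butt in cup x,z',B@xc,B@zc)
t,R=ins(0,18.5,B@xc,B@zc+.001);print(t,steps(p,r,t,R,8))
```

```text
butt in cup x,z -0.010958305113935862 0.0035964922390480836
[0.48508109 0.03192846 0.07685446] [-0.001  0.003  0.037 -0.     0.146  0.005]
```

{"api": "carry_out", "payload": {
  "plan": "0 0 0.037 0 0.146 0;0 0 0.037 0 0.146 0;0 0 0.037 0 0.146 0;0 0 0.037 0 0.146 0;0 0 0.037 0 0.146 0;0 0 0.037 0 0.146 0;0 0 0.037 0 0.146 0;0 0 0.037 0 0.146 0"
}}

```text
time_s: 13.32
eef_pos: [0.4863, 0.032, 0.0769]
eef_rot: [0.07, -0.644, 0.76, 0.058]
wrist_force: [0.9, 12.5, 5.7]
opening: 0.175
grasp_force: 60.6
```

{"api": "carry_out", "payload": {
  "plan": "0 0 0 0 0 0;0 0 0 0 0 0;0 0 0 0 0 0;0 0 0 0 0 0;0 0 0 0 0 0;0 0 0 0 0 0;0 0 0 0 0 0;0 0 0 0 0 0",
  "claw": -1
}}

```text
time_s: 13.98
eef_pos: [0.4857, 0.0295, 0.0759]
eef_rot: [0.068, -0.644, 0.76, 0.057]
wrist_force: [-0.5, 0.2, -0.3]
opening: 1.002
grasp_force: 0.0
```

{"api": "carry_out", "payload": {
  "plan": "0 0 -0.1 0 0 0;0 0 -0.3 0 0 0;0 0 -0.4 0 0 0;0 0 -0.5 0 0 0;0 0 -0.5 0 0 0;0 0 -0.5 0 0 0;0 0 -0.5 0 0 0;0 0 -0.5 0 0 0"
}}

```text
time_s: 14.65
eef_pos: [0.4815, 0.0065, 0.2072]
eef_rot: [0.068, -0.644, 0.76, 0.057]
wrist_force: [-0.1, 0.6, 0.2]
opening: 1.003
grasp_force: 0.0
```

Run:
```python
from h import *
p,r,o=pose();print(p,o['time_s'],o['wrist_force'],o['opening'])
c=cam('wrist');a=cam('scene')
cv2.imwrite('pics/w5.png',np.hstack([cv2.resize(c['pixels'][:,:,::-1],(480,300),interpolation=3),cv2.resize(a['pixels'][180:300,250:370,::-1],(300,300),interpolation=2)]))
for e in (15,17):
    ob=hz*np.cos(np.radians(e))+up*np.sin(np.radians(e))
    H=F-.014*xc+.003*zc+.24*ob
    print(e,H,(proj(c,[H])*.75).round(),((proj(a,[H])-[250,180])*2.5).round())
```

```text
[0.48145685 0.00645085 0.2071736 ] 14.65 [-0.08329826  0.59874442  0.19382994] 1.003436160078313
15 [0.50612065 0.155015   0.12530543] [[241. 247.]] [[290. 238.]]
17 [0.5057316  0.15273895 0.13335807] [[241. 250.]] [[289. 230.]]
```

View pics/w5.png

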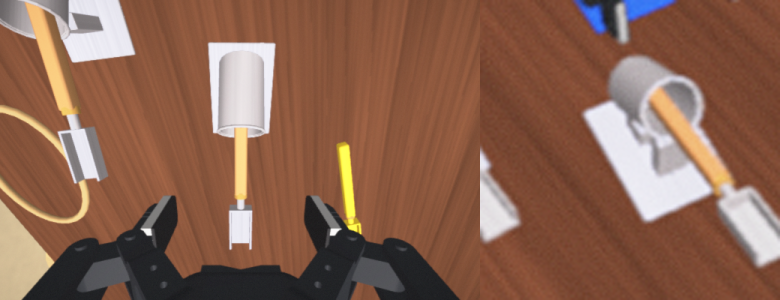

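The scoop rests in its cup with the head out. The head end is at (241,249) in the wrist view, against a predicted 247–250, so it is fully seated. The gripper is clear and the spare is untouched, so I'll hand in.

```bash
python3 -c "
from bench import ctrl
print(ctrl.hand_in())"
```

```text
the job is handed in; nothing more can be done
None
```

The scoop is back in its own cup handle first with its steel head out, seated to the floor and let go of. The spare looked undisturbed, and I handed the job in at about 15 s of the 43 s allowed (no verdict came back).

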